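Fit the pouring plug to the wax model

TASK

Pick the thick round wax plug out of the yellow stock bin and set it gently, standing flat and centred, on the flat round top of the wax dome. Lower it onto the dome rather than dropping it, then let go and leave it standing there.

Things in the scene. Friction and masses are not known exactly. Their poses are not given: they have to be found in the camera images.
- plug_center (a point): centre (half-way up) of the plug to pick: a solid cylinder of amber-brown wax, 44 mm in diameter, 36 mm high, about 52 g, loose, standing on a flat end on the bin's floor; z is its axis, both ends alike. Others in the bin, same wax: square block 44 x 44 x 36 mm, thin round stub 24 mm in diameter and 36 mm high, flat disc 66 mm in diameter and 12 mm high, long bar 14 mm square.
- bin: yellow open bin, fixed, 220 mm (its x) by 400 mm (its y), 45 mm high, walls and floor 5 mm thick. Origin: centre of its underside, on the work surface. Plug, block, stub and disc stand in one row along its y, in any order, 90 mm apart; the bar lies along the long +x wall. Across the row (bin's x) at least 45 mm of floor is free on both sides of the plug.
- dome_top (a point): centre of the flat round top (74 mm in diameter, level, 80 mm above the work surface) of the brown wax dome; the dome is fixed, 156 mm in diameter at its foot, on a dark round board 176 mm in diameter and 12 mm thick. z is up.
Things that resemble listed ones, but are neither listed nor needed, are in the scene too. What is shaped like the part that bears dome_top but blue or turquoise is not meant.

How it is judged:
By the outcome, as a careful person would: the job done as asked, in the order asked, and still so for the second after the job is handed in, with the robot touching nothing.
It also fails if it takes over 42 s, if anything falls off the work surface, if the arm or the gripper's body presses on something with over 40 N, if the wrist force passes 120 N, or if a joint passes its speed limit or range.

ROBOT

A 6-joint arm with a two-finger parallel gripper is mounted at the origin on the work surface. World frame = base frame: x ahead of the robot, y to its left, z up, the work surface at z = 0. Lengths are in m, angles in degrees, forces in N, time in s.
With the tool pointing down it reaches from about 0.3 to 0.875 m from the base axis. Payload 6.4 kg.
Tool frame: the origin (TCP) lies midway between the tips of the shut fingers; the grasp point (between the pads) lies 19 mm behind it (r.grasp_offset is the distance from the TCP to the grasp point, in m); z points along the fingers, y is the line along which they close (so a half turn about z gives the same grasp; the last joint's range is limited). The gripper opens to 85 mm and grips with 20 to 120 N. Pads are 22 mm wide; open, the fingers measure 114 mm over their backs; the gripper's body (76 mm by 85 mm) begins 54 mm behind the grasp point. The pads swing forward as they close: fully open they stand 13 mm farther back than shut.
Start: joints at [-84.586, 10.359, 92.074, -0, 77.567, -11.82], TCP at [0.17, -0.549, 0.231] pointing down, gripper open.
Joint ranges: [-171.53, 171.53], [-51.25, 118.39], [17.06, 147.69], [-65.23, 245.23], [0, 150.52], [-178.68, 178.68]. Speed limits (degrees/s): [147.25, 147.25, 172.46, 180, 180, 180].

INTERFACE

Orientations are given as [roll, pitch, yaw] about the fixed x, y, z axes, in that order (R = Rz(yaw) Ry(pitch) Rx(roll)).
In Python, from cell import observe, cams, order, r gives the robot as it stands. The module is installed in compiled form; this text tells all that it offers.
- The arm moves only by the tool step_arm, never from a script. Its argument "plan" is a list of rows, each a list of 3 entries, a list of its own where there are three numbers: the shift along the tool's x, y, z normalised to -1 to 1, where 1 is 20 mm, then the turn, a rotation vector about the tool's x, y, z normalised to -1 to 1, where 1 is 5 degrees, then the opening, from 0 (shut) to 1 (fully open). A call has 1 to 20 rows; each row shifts and turns the commanded pose from where the row before left it, along the tool's axes as they then stand; what a row does not reach is not made up. A row lasts 1/10 s, in which the tool goes at most 50 mm and 8.59 degrees, less where a joint would pass 70% of its speed; a pose out of reach is approached as far as the arm can. A call with a number of a shift or a turn outside -1 to 1 is refused whole. A call with a gripper value outside its range is refused whole. The fingers move at their own pace and stop on an object; "squeeze" is the grip in N (left out, the last holds). Time passes only in rows, so rows that do not move let the fingers close. It gives the time, the measured TCP pose, the force, the opening and the grip force at its end, in the units of the state.
- observe(): the state, without advancing time (a new reading comes with each control period).
- cams.read_camera(name): name is "scene" or "top" or "wrist"; returns (picture, depth): 400x640x3 uint8, red, green, blue; 400x640 float32, m along the optical axis (not along the pixel's ray), 0 where there is no reading.
- cams.camera_model(name): a dict with "mtx" (3x3 intrinsics, pixels), "T" (4x4, takes a point from camera to world coordinates). Camera axes: x right, y up, looking along -z (the intrinsics and any distortion apply to the point x, -y, -z); pixel columns grow to the right and rows downward; lengths in m; the calibration is good to about 2 mm. A picture is of the moment at which its call begins: read the wrist's pose just before it. camera_model takes no time and is no camera call; for the wrist camera it gives the pose at the moment of the call.
- order.job_done(): hands the job in; it is judged then, once.
Trained networks look in the newest picture that a camera, given by its name, has taken for a name from the list of things; names that differ only in an ending like _2 or _b are one class to them, and where a whole thing is asked for, a point or a joint stands for the part that bears it (a point fixed in the world has none). Each returns a list of dicts, best first, with "score" (0 to 1); they miss things now and then, are a little off and sometimes report something else, mostly with a low value. They report only what shows in the picture. A call takes as long as a camera call. They do not tell look-alikes from the thing itself.
- cams.cut_out(camera, thing): "pixels" (400x640 bool, what is visible of it).
- cams.tip_of(camera, thing): "point" ([x, y, z] in m, in world coordinates, good to about 4 mm: a listed point, or the origin of a listed thing).
The state is a dict: "clock": time; "joints": joint angles; "joint_vel": joint speeds; "tau": joint torques, N m; "tool_pos": TCP position; "tcp_rot": TCP orientation; "force": force on the tool from outside, world axes, zero at the start; "moment": the same for the moment, N m; "finger_gap": finger opening in m; "grasp_force": force on a finger pad.
Only numpy, scipy, OpenCV 4.12 (cv2) and the standard library are available. Lean on these libraries where they do the work, as an engineer would, in place of code of your own. Each camera call takes 0.05 s, during which the arm holds its last target. There are 200 camera calls.

## Working session

There is one attempt and no reset: what is moved stays moved. The work goes in short steps, Python scripts to look and compute and a tool call to move; the robot and the scene stay as the last step left them, time stands still between calls to the robot, and variables do not carry over. Pictures are saved under pics/ and viewed, at most 10 in all, crops included, and the job is handed in when it is done.

Besides the shell and the picture viewer there is one more tool, called after "Request:" as name(argument=value, ...), one argument or row to a line, values as JSON. step_arm: Moves the arm, as the interface text tells. Its arguments: {"type":"object","properties":{"plan":{"type":"array","items":{"type":"array"}},"squeeze":{"type":"number"}},"required":["plan"]}

```bash
mkdir -p pics; cat > h.py <<'E'
import numpy as np, cv2
from cell import observe, cams, order, r
def world(cam,px,dep,M=None):
    M=M or cams.camera_model(cam); K=np.array(M["mtx"]);T=np.array(M["T"])
    px=np.atleast_2d(px); v,u=px[:,1].astype(int),px[:,0].astype(int); d=dep[v,u]
    P=np.c_[(px[:,0]-K[0,2])/K[0,0]*d,-(px[:,1]-K[1,2])/K[1,1]*d,-d,np.ones(len(d))]
    return (P@T.T)[:,:3]
def save(n,im): cv2.imwrite("pics/"+n,cv2.cvtColor(im,cv2.COLOR_RGB2BGR))
E
python3 - <<'E'
from h import *
for c in ("top","scene"):
    im,d=cams.read_camera(c); save(c+"1.png",im)
    for t in ("plug_center","dome_top","bin"):
        for q in cams.tip_of(c,t)[:4]: print(c,t,np.round(q["point"],4),round(q["score"],2))
    for q in cams.cut_out(c,"plug_center")[:4]:
        m=q["pixels"]; v,u=np.nonzero(m&(d>0))
        W=world(c,np.c_[u,v],d); top=W[W[:,2]>W[:,2].max()-.006]
        print(c,"cut",u.mean(),v.mean(),m.sum(),round(q["score"],2),top.mean(0).round(4),W.min(0).round(3),W.max(0).round(3))
print(observe())
E
```

```text
top plug_center [ 0.5175 -0.0717  0.0246] 0.52
top dome_top [0.2674 0.2171 0.0824] 0.93
top dome_top [0.5237 0.217  0.0773] 0.76
top dome_top [ 0.744  -0.0608  0.0766] 0.56
top bin [ 0.5012 -0.2079  0.0015] 0.85
top cut 366.349593495935 197.91869918699186 248 0.78 [ 0.5129 -0.0725  0.0423] [ 0.491 -0.093  0.002] [ 0.535 -0.051  0.047]
scene plug_center [ 0.5146 -0.0727  0.0249] 0.68
scene dome_top [0.5267 0.2173 0.0769] 0.92
scene dome_top [0.4013 0.4873 0.0774] 0.85
scene dome_top [0.2691 0.2172 0.0775] 0.82
scene dome_top [ 0.7482 -0.0621  0.0821] 0.56
scene bin [ 0.5023 -0.207  -0.0013] 0.98
scene cut 263.69019607843137 199.90196078431373 256 0.51 [ 0.5145 -0.0724  0.0428] [ 0.493 -0.095  0.007] [ 0.538 -0.05   0.047]
{'clock': 0.5, 'joints': array([-8.45881337e+01,  1.03612194e+01,  9.20775704e+01, -1.08516961e-03,
        7.75675320e+01, -1.18160918e+01]), 'joint_vel': array([ 0.01159774,  0.00804822, -0.11192163, -0.04975043,  0.0799167 ,
       -0.06108642]), 'tau': array([-1.09988643e-03, -4.44443929e+01, -3.51366663e+01, -3.26041245e-04,
        1.90910439e-03,  1.64431191e-05]), 'tool_pos': array([ 0.17034764, -0.54916481,  0.23123994]), 'tcp_rot': array([-1.79993595e+02, -2.57279957e-04,  1.72281917e+01]), 'force': array([ 0.18134501,  0.01275134, -0.33240979]), 'moment': array([ 0.02463936, -0.00426557, -0.00789691]), 'grasp_force': 0.0, 'finger_gap': 0.08493886911114698}
```

```bash
python3 -c "
import os;print(os.listdir('pics'))"
```

```text
['top1.png', 'scene1.png']
```

View pics/top1.png

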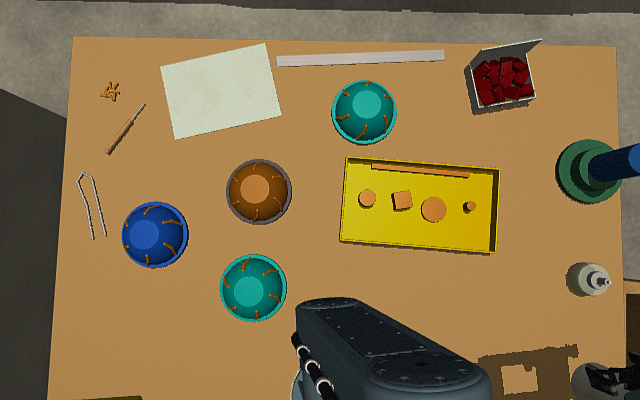

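View pics/scene1.png

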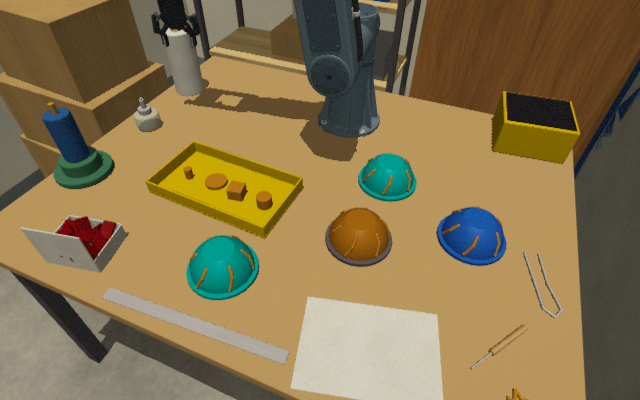

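Top view: the brown dome sits at (258,190), blue and teal look-alikes elsewhere. In the bin the row runs plug (367,198), block (402,200), disc (433,209), stub (469,206). The scene view agrees: dome at (358,235), plug at (264,200). Bin yaw is about -4.5°, so I'll close along the bin's x at tool yaw of about 85.5°.

Request:
step_arm(
  plan=[
    [[1, -0.75, 0], [0, 0, 0], 1],
    [[1, -0.75, 0], [0, 0, 0], 1],
    [[1, -0.75, 0], [0, 0, 0], 1],
    [[1, -0.75, 0], [0, 0, 0], 1],
    [[1, -0.75, 0], [0, 0, 0], 1],
    [[1, -0.75, 0], [0, 0, 0], 1],
    [[1, -0.75, 0], [0, 0, 0], 1],
    [[1, -0.75, 0], [0, 0, 0], 1],
    [[1, -0.75, 0], [0, 0, 0], 1],
    [[1, -0.75, 0], [0, 0, 0], 1],
    [[1, -0.75, 0], [0, 0, 0], 1],
    [[1, -0.75, 0], [0, 0, 0], 1],
    [[1, -0.75, 0], [0, 0, 0], 1],
    [[1, -0.75, 0], [0, 0, 0], 1],
    [[1, -0.75, 0], [0, 0, 0], 1],
    [[1, -0.75, 0], [0, 0, 0], 1],
    [[1, -0.75, 0], [0, 0, 0], 1],
    [[1, -0.75, 0], [0, 0, 0], 1],
    [[1, -0.75, 0], [0, 0, 0], 1],
    [[1, -0.75, 0], [0, 0, 0], 1],
  ],
)

```text
clock: 2.5
tool_pos: [0.4641, -0.1433, 0.2314]
tcp_rot: [180.0, -0.0, 17.2]
force: [-0.1, 0.1, -0.3]
finger_gap: 0.0853
grasp_force: 0.0
```

Request:
step_arm(
  plan=[
    [[0.9, -0.7, 0], [0, 0, 0], 1],
    [[0.9, -0.7, 0], [0, 0, 0], 1],
    [[0.9, -0.7, 0], [0, 0, 0], 1],
    [[0.8, -0.6, 0], [0, 0, 0], 1],
    [[0, 0, 0.2], [0, 0, -1], 1],
    [[0, 0, 0.2], [0, 0, -1], 1],
    [[0, 0, 0.2], [0, 0, -1], 1],
    [[0, 0, 0.2], [0, 0, -1], 1],
    [[0, 0, 0.2], [0, 0, -1], 1],
    [[0, 0, 0.2], [0, 0, -1], 1],
    [[0, 0, 0.2], [0, 0, -1], 1],
    [[0, 0, 0.2], [0, 0, -1], 1],
    [[0, 0, 0.2], [0, 0, -1], 1],
    [[0, 0, 0.2], [0, 0, -1], 1],
    [[0, 0, 0.2], [0, 0, -1], 1],
    [[0, 0, 0.2], [0, 0, -1], 1],
    [[0, 0, 0.2], [0, 0, -1], 1],
    [[0, 0, 0], [0, 0, -0.65], 1],
  ],
)

```text
clock: 4.3
tool_pos: [0.514, -0.0717, 0.1787]
tcp_rot: [-179.9, -0.0, 85.7]
force: [-0.4, 1.0, -0.2]
finger_gap: 0.0855
grasp_force: 0.0
```

```bash
python3 - <<'E'
from h import *
M=cams.camera_model("wrist"); im,d=cams.read_camera("wrist"); save("w1.png",im)
print({k:np.round(v,3) for k,v in observe().items() if k in("clock","tool_pos","tcp_rot","joints","finger_gap")}); print(np.round(M["T"],3))
for q in cams.tip_of("wrist","plug_center")[:4]: print(np.round(q["point"],4),round(q["score"],2))
for q in cams.cut_out("wrist","plug_center")[:4]:
    v,u=np.nonzero(q["pixels"]&(d>0)); W=world("wrist",np.c_[u,v],d,M); z=np.percentile(W[:,2],90); t=W[abs(W[:,2]-z)<.004]
    (c,rad)=cv2.minEnclosingCircle(t[:,:2].astype(np.float32))
    print(u.mean(),v.mean(),len(u),round(q["score"],2),z,t.mean(0).round(4),np.round(c,4),rad)
E
```

```text
{'clock': np.float64(4.35), 'joints': array([-2.10600e+01,  6.37000e+00,  1.02958e+02, -1.00000e-03,
        7.07010e+01, -1.68460e+01]), 'tool_pos': array([ 0.514, -0.072,  0.179]), 'tcp_rot': array([-1.79972e+02, -8.00000e-03,  8.57860e+01]), 'finger_gap': np.float64(0.085)}
[[ 0.997  0.071  0.023  0.52 ]
 [-0.075  0.951  0.299  0.005]
 [-0.001 -0.3    0.954  0.322]
 [ 0.     0.     0.     1.   ]]
[ 0.5146 -0.0728  0.0248] 0.95
```

View pics/w1.png

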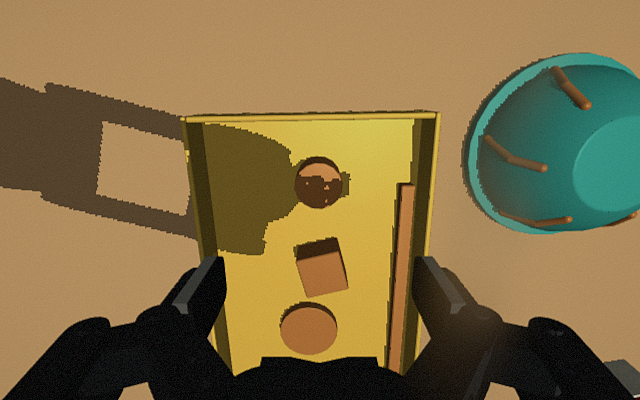

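The wrist view shows the round plug at (319,183), farthest of the row, with the block next at (322,268). All three cameras place it at about (0.5146, -0.0728). I'll descend there.

Request:
step_arm(
  plan=[
    [[-0.05, 0.04, 1], [0, 0, 0], 1],
    [[0, 0, 1], [0, 0, 0], 1],
    [[0, 0, 1], [0, 0, 0], 1],
    [[0, 0, 1], [0, 0, 0], 1],
    [[0, 0, 1], [0, 0, 0], 1],
    [[0, 0, 1], [0, 0, 0], 1],
    [[0, 0, 1], [0, 0, 0], 1],
    [[0, 0, 0.7], [0, 0, 0], 1],
    [[0, 0, 0.5], [0, 0, 0], 1],
    [[0, 0, 0.3], [0, 0, 0], 1],
    [[0, 0, 0], [0, 0, 0], 1],
    [[0, 0, 0], [0, 0, 0], 1],
  ],
  squeeze=30,
)

```text
clock: 5.65
tool_pos: [0.5156, -0.0731, 0.0098]
tcp_rot: [179.9, 0.0, 85.5]
force: [1.1, 0.3, 0.8]
finger_gap: 0.0852
grasp_force: 0.0
```

Request:
step_arm(
  plan=[
    [[0, 0, 0], [0, 0, 0], 0.6],
    [[0, 0, 0], [0, 0, 0], 0.5],
    [[0, 0, 0], [0, 0, 0], 0.3],
    [[0, 0, 0], [0, 0, 0], 0.3],
    [[0, 0, 0], [0, 0, 0], 0.3],
    [[0, 0, 0], [0, 0, 0], 0.3],
    [[0, 0, 0], [0, 0, 0], 0.3],
    [[0, 0, 0], [0, 0, 0], 0.3],
  ],
)

```text
clock: 6.45
tool_pos: [0.5155, -0.073, 0.0099]
tcp_rot: [180.0, 0.0, 85.5]
force: [-1.0, 0.9, 6.1]
finger_gap: 0.043
grasp_force: 30.3
```

Request:
step_arm(
  plan=[
    [[0, 0, -0.2], [0, 0, 0], 0.3],
    [[0, 0, -0.5], [0, 0, 0], 0.3],
    [[0, 0, -1], [0, 0, 0], 0.3],
    [[0, 0, -1], [0, 0, 0], 0.3],
    [[0, 0, -1], [0, 0, 0], 0.3],
    [[0, 0, -1], [0, 0, 0], 0.3],
    [[0, 0, -1], [0, 0, 0], 0.3],
    [[0, 0, -1], [0, 0, 0], 0.3],
    [[0, 0, -1], [0, 0, 0], 0.3],
    [[0, 0, -1], [0, 0, 0], 0.3],
    [[0, 0, -0.3], [0, 0, 0], 0.3],
  ],
)

```text
clock: 7.55
tool_pos: [0.5163, -0.0733, 0.1922]
tcp_rot: [179.8, 0.1, 85.5]
force: [0.8, -0.1, -0.1]
finger_gap: 0.043
grasp_force: 30.6
```

Request:
step_arm(
  plan=[
    [[0.5, 0, 0], [0, 0, 0], 0.3],
    [[1, -0.05, 0], [0, 0, 0], 0.3],
    [[1, -0.05, 0], [0, 0, 0], 0.3],
    [[1, -0.05, 0], [0, 0, 0], 0.3],
    [[1, -0.05, 0], [0, 0, 0], 0.3],
    [[1, -0.05, 0], [0, 0, 0], 0.3],
    [[1, -0.05, 0], [0, 0, 0], 0.3],
    [[1, -0.05, 0], [0, 0, 0], 0.3],
    [[1, -0.05, 0], [0, 0, 0], 0.3],
    [[1, -0.05, 0], [0, 0, 0], 0.3],
    [[0.5, -0.05, 0], [0, 0, 0], 0.3],
    [[0, 0, 0], [0, 0, 0], 0.3],
    [[0, 0, 0], [0, 0, 0], 0.3],
  ],
)

```text
clock: 8.85
tool_pos: [0.5205, 0.1271, 0.1887]
tcp_rot: [-179.9, 0.0, 85.5]
force: [0.3, 0.7, 0.4]
finger_gap: 0.043
grasp_force: 30.6
```

```bash
python3 - <<'E'
from h import *
o=observe(); print({k:np.round(v,4) for k,v in o.items() if k in("clock","tool_pos","tcp_rot","finger_gap","grasp_force","force")})
for c in ("wrist","top","scene"):
    M=cams.camera_model(c); im,d=cams.read_camera(c); save(c+"2.png",im)
    for t in ("plug_center","dome_top"):
        for q in cams.tip_of(c,t)[:4]: print(c,t,np.round(q["point"],4),round(q["score"],2))
    H,Wd=d.shape; u,v=np.meshgrid(np.arange(Wd),np.arange(H)); P=world(c,np.c_[u.ravel(),v.ravel()],d,M)
    k=(d.ravel()>0)&(np.hypot(P[:,0]-.5255,P[:,1]-.217)<.06)&(abs(P[:,2]-.08)<.004)
    if k.sum()>20:
        t=P[k]; cc,rad=cv2.minEnclosingCircle(t[:,:2].astype(np.float32)); print(c,"flat",k.sum(),t.mean(0).round(4),np.round(cc,4),round(rad,4))
E
```

```text
{'clock': np.float64(8.85), 'tool_pos': array([0.5205, 0.1271, 0.1887]), 'tcp_rot': array([-1.799395e+02,  2.890000e-02,  8.551860e+01]), 'force': array([0.2664, 0.6545, 0.3731]), 'grasp_force': np.float64(30.6165), 'finger_gap': np.float64(0.043)}
wrist plug_center [0.5206 0.127  0.2033] 0.76
wrist dome_top [ 0.7492 -0.065   0.077 ] 0.75
wrist dome_top [0.5266 0.2153 0.081 ] 0.59
wrist flat 10799 [0.5257 0.2161 0.0798] [0.5258 0.2146] 0.0442
top dome_top [0.401  0.4884 0.0759] 0.87
top dome_top [0.5251 0.2168 0.0792] 0.77
top dome_top [ 0.7442 -0.0629  0.077 ] 0.77
top flat 280 [0.5003 0.2109 0.0792] [0.5017 0.2068] 0.033
scene plug_center [0.5205 0.1262 0.2031] 0.71
scene dome_top [0.4032 0.4865 0.0788] 0.89
scene dome_top [0.5251 0.2165 0.077 ] 0.67
scene dome_top [0.2684 0.2165 0.0772] 0.67
scene dome_top [ 0.7468 -0.062   0.081 ] 0.64
scene flat 683 [0.5292 0.2143 0.0802] [0.5267 0.2142] 0.0461
```

View pics/wrist2.png

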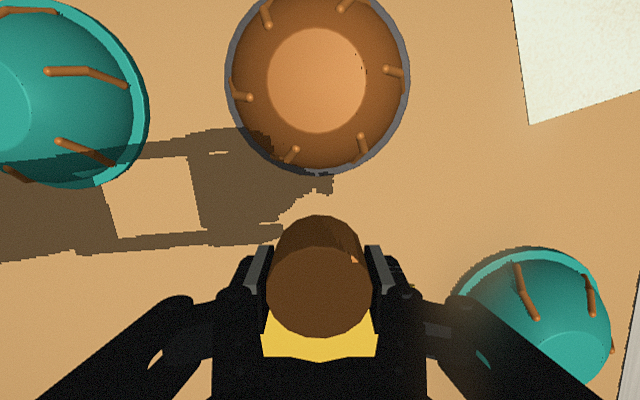

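The wrist view shows the plug held upright at (319,290) and the brown dome's flat top at (317,80). The cameras put the top at about (0.5255, 0.2165), level at 0.080. Next I move above it and go down to about 10 mm clearance.

Request:
step_arm(
  plan=[
    [[0.5, -0.02, 0], [0, 0, 0], 0.3],
    [[1, -0.02, 0], [0, 0, 0], 0.3],
    [[1, -0.02, 0], [0, 0, 0], 0.3],
    [[1, -0.02, 0], [0, 0, 0], 0.3],
    [[0.98, -0.02, 0], [0, 0, 0], 0.3],
    [[0, 0, 0.3], [0, 0, 0], 0.3],
    [[0, 0, 0.8], [0, 0, 0], 0.3],
    [[0, 0, 0.8], [0, 0, 0], 0.3],
    [[0, 0, 0.8], [0, 0, 0], 0.3],
    [[0, 0, 0.8], [0, 0, 0], 0.3],
    [[0, 0, 0.6], [0, 0, 0], 0.3],
    [[0, 0, 0.4], [0, 0, 0], 0.3],
    [[0, 0, 0.2], [0, 0, 0], 0.3],
    [[0, 0, 0], [0, 0, 0], 0.3],
    [[0, 0, 0], [0, 0, 0], 0.3],
    [[0, 0, 0], [0, 0, 0], 0.3],
  ],
)

```text
clock: 10.9
tool_pos: [0.5265, 0.2168, 0.0961]
tcp_rot: [179.9, -0.0, 85.5]
force: [0.3, -0.1, -0.2]
finger_gap: 0.043
grasp_force: 30.6
```

```bash
python3 - <<'E'
from h import *
o=observe(); print({k:np.round(v,4) for k,v in o.items() if k in("clock","tool_pos","tcp_rot","finger_gap","grasp_force","force")})
for c in ("wrist","scene"):
    im,d=cams.read_camera(c)
    save(c+"3.png",im if c=="wrist" else cv2.resize(im[130:300,260:460],None,fx=3,fy=3))
    for t in ("plug_center","dome_top"):
        for q in cams.tip_of(c,t)[:4]: print(c,t,np.round(q["point"],4),round(q["score"],2))
E
```

```text
{'clock': np.float64(10.9), 'tool_pos': array([0.5265, 0.2168, 0.0961]), 'tcp_rot': array([ 1.799221e+02, -2.020000e-02,  8.548660e+01]), 'force': array([ 0.2585, -0.0871, -0.2249]), 'grasp_force': np.float64(30.6161), 'finger_gap': np.float64(0.043)}
wrist plug_center [0.5264 0.2142 0.111 ] 0.9
scene plug_center [0.5279 0.2179 0.109 ] 0.59
scene dome_top [0.5258 0.218  0.0815] 0.98
scene dome_top [0.403  0.4867 0.0754] 0.83
scene dome_top [0.2699 0.2152 0.0816] 0.68
```

View pics/wrist3.png

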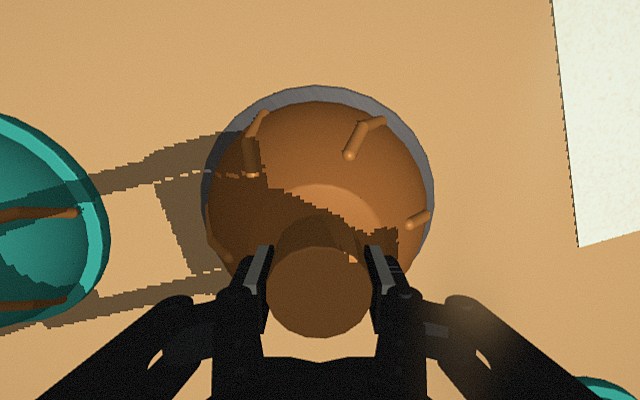

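The wrist view shows the plug over the dome's flat top, upright, with the rim visible behind it at (320,205). The plug is about 11 mm above the top. I'll lower it slowly and watch the force.

Request:
step_arm(
  plan=[
    [[0, -0.04, 0.15], [0, 0, 0], 0.3],
    [[0, 0, 0.15], [0, 0, 0], 0.3],
    [[0, 0, 0.1], [0, 0, 0], 0.3],
    [[0, 0, 0.05], [0, 0, 0], 0.3],
    [[0, 0, 0], [0, 0, 0], 0.3],
    [[0, 0, 0], [0, 0, 0], 0.3],
  ],
)

```text
clock: 11.8
tool_pos: [0.5252, 0.2168, 0.0863]
tcp_rot: [-180.0, 0.0, 85.5]
force: [0.4, -0.2, -0.5]
finger_gap: 0.0435
grasp_force: 30.6
```

Request:
step_arm(
  plan=[
    [[0, 0, 0.04], [0, 0, 0], 0.3],
    [[0, 0, 0], [0, 0, 0], 0.3],
    [[0, 0, 0], [0, 0, 0], 0.3],
  ],
)

```text
clock: 12.1
tool_pos: [0.5252, 0.2168, 0.0855]
tcp_rot: [180.0, -0.0, 85.5]
force: [-0.0, -0.1, -0.1]
finger_gap: 0.0433
grasp_force: 30.6
```

Request:
step_arm(
  plan=[
    [[0, 0, 0.025], [0, 0, 0], 0.3],
    [[0, 0, 0], [0, 0, 0], 0.3],
    [[0, 0, 0], [0, 0, 0], 0.3],
  ],
)

```text
clock: 12.4
tool_pos: [0.5252, 0.2168, 0.085]
tcp_rot: [180.0, -0.0, 85.5]
force: [0.6, 0.1, -0.1]
finger_gap: 0.043
grasp_force: 30.6
```

Request:
step_arm(
  plan=[
    [[0, 0, 0.025], [0, 0, 0], 0.3],
    [[0, 0, 0], [0, 0, 0], 0.3],
    [[0, 0, 0], [0, 0, 0], 0.3],
  ],
)

```text
clock: 12.7
tool_pos: [0.5252, 0.2168, 0.0849]
tcp_rot: [180.0, 0.0, 85.5]
force: [-2.9, 0.4, 5.7]
finger_gap: 0.0432
grasp_force: 31.0
```

Request:
step_arm(
  plan=[
    [[0, 0, 0.025], [0, 0, 0], 0.3],
    [[0, 0, 0], [0, 0, 0], 0.3],
    [[0, 0, 0], [0, 0, 0], 0.3],
  ],
)

```text
clock: 13.0
tool_pos: [0.5252, 0.2168, 0.0849]
tcp_rot: [180.0, 0.0, 85.5]
force: [-4.1, -1.5, 9.0]
finger_gap: 0.0433
grasp_force: 31.5
```

The plug has touched down at 9 N. I'll relieve the load slightly, open and retreat.

Request:
step_arm(
  plan=[
    [[0, 0, -0.025], [0, 0, 0], 0.3],
    [[0, 0, 0], [0, 0, 0], 0.5],
    [[0, 0, 0], [0, 0, 0], 0.55],
    [[0, 0, 0], [0, 0, 0], 0.6],
    [[0, 0, 0], [0, 0, 0], 0.7],
    [[0, 0, 0], [0, 0, 0], 0.8],
    [[0, 0, 0], [0, 0, 0], 1],
    [[0, 0, 0], [0, 0, 0], 1],
    [[0, 0, 0], [0, 0, 0], 1],
    [[0, 0, 0], [0, 0, 0], 1],
  ],
  squeeze=20,
)

```text
clock: 14.0
tool_pos: [0.5252, 0.2168, 0.0845]
tcp_rot: [-180.0, -0.0, 85.5]
force: [0.2, -0.1, -1.5]
finger_gap: 0.0853
grasp_force: 0.0
```

```bash
python3 - <<'E'
from h import *
im,d=cams.read_camera("wrist"); save("wrist4.png",im)
for q in cams.tip_of("wrist","plug_center")[:2]: print(np.round(q["point"],4),round(q["score"],2))
E
```

```text
[0.5289 0.2152 0.0991] 0.62
```

View pics/wrist4.png

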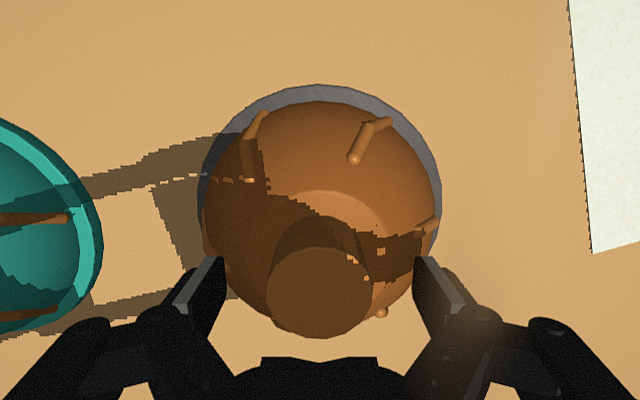

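The fingers are clear on both sides and the plug stands upright at (319,292) on the dome top. I'll retreat straight up and check.

Request:
step_arm(
  plan=[
    [[0, 0, -0.3], [0, 0, 0], 1],
    [[0, 0, -0.5], [0, 0, 0], 1],
    [[0, 0, -1], [0, 0, 0], 1],
    [[0, 0, -1], [0, 0, 0], 1],
    [[0, 0, -1], [0, 0, 0], 1],
    [[0, 0, -1], [0, 0, 0], 1],
    [[0, 0, -1], [0, 0, 0], 1],
    [[-1, 0, -0.5], [0, 0, 0], 1],
    [[-1, 0, 0], [0, 0, 0], 1],
    [[-1, 0, 0], [0, 0, 0], 1],
    [[-1, 0, 0], [0, 0, 0], 1],
    [[-0.5, 0, 0], [0, 0, 0], 1],
    [[0, 0, 0], [0, 0, 0], 1],
    [[0, 0, 0], [0, 0, 0], 1],
  ],
)

```text
clock: 15.5
tool_pos: [0.5183, 0.1274, 0.211]
tcp_rot: [180.0, -0.0, 85.5]
force: [-0.7, 0.2, -0.8]
finger_gap: 0.0855
grasp_force: 0.0
```

```bash
python3 - <<'E'
from h import *
print(observe()["clock"],observe()["tool_pos"])
M=cams.camera_model("wrist"); im,d=cams.read_camera("wrist"); save("wrist5.png",im)
for t in ("plug_center","dome_top"):
    for q in cams.tip_of("wrist",t)[:3]: print(t,np.round(q["point"],4),round(q["score"],2))
u,v=np.meshgrid(np.arange(640),np.arange(400)); P=world("wrist",np.c_[u.ravel(),v.ravel()],d,M)
k=(d.ravel()>0)&(np.hypot(P[:,0]-.5255,P[:,1]-.217)<.05)&(abs(P[:,2]-.116)<.003)
t=P[k]; c,rad=cv2.minEnclosingCircle(t[:,:2].astype(np.float32)); print("plug top",k.sum(),t.mean(0).round(4),np.round(c,4),round(rad,4),"tilt",np.linalg.lstsq(np.c_[t[:,:2],np.ones(len(t))],t[:,2],rcond=None)[0][:2].round(3))
E
```

```text
15.5 [0.51826841 0.12743849 0.21095686]
plug_center [0.5277 0.2147 0.1005] 0.58
dome_top [0.2704 0.2203 0.0853] 0.96
plug top 3251 [0.5255 0.2187 0.1163] [0.5256 0.2183] 0.022 tilt [-0.002 -0.001]
```

View pics/wrist5.png

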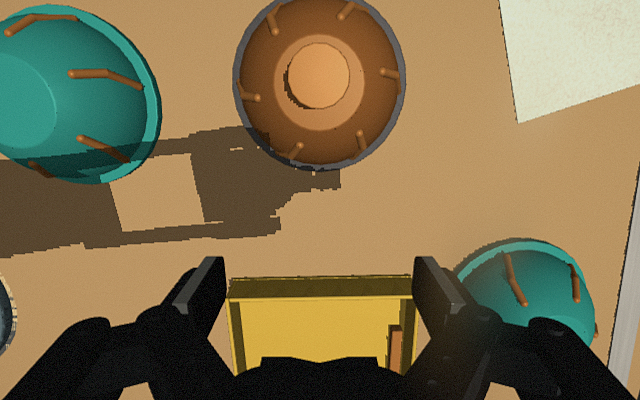

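The wrist view shows the plug's top at (319,76), inside the dome's flat ring centred at about (319,83). It is level, 36 mm above the top, within about 2 mm of centre, and the gripper is clear.

```bash
python3 -c "
from cell import order; print(order.job_done())"
```

```text
the job is handed in; nothing more can be done
None
```

The wax plug is standing flat on the brown dome's top, within about 2 mm of centre by the wrist camera; it was lowered into contact and released, the gripper moved clear, and the job was handed in at about 16 s.

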